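# Bottom the damper plunger, then draw it out 30 mm and hold it

## Task

The plunger with the orange grip stands partly out of the small damper cylinder on the wooden riser. Push it down until you feel it bottom on the stop inside, then draw it straight up 30 mm from there for the seal check, without prising it sideways. Finish still gripping it and holding it steady at that height, and leave the other things around it where they are.

Things in the scene. Friction and masses are not known exactly. Their poses are not given: they have to be found in the camera images.
- riser: Low wooden board on dark steel legs, fixed on the table, 300 x 700 mm, its top 90 mm above the table; everything named here stands on it. Origin on the table under its centre.
- damper: Damper cylinder, fixed upright on the riser: square grey aluminium body 56 x 56 mm on a dark flange 92 x 92 x 8 mm, its top face 82 mm above the riser's board, with a brass port plug on its -x side and a flat black ring (3 mm high) round the bore's mouth. Origin on the bore axis at the underside of the flange; z up along the bore. Any yaw.
- bore_mouth (a point): Centre of the open mouth of the damper's bore, in its top face, 82 mm above the riser and 172 mm above the table. The bore is vertical, 17 mm wide. A rubber seal inside grips the plunger's shank: it drags with about 3 to 6 N either way and keeps the plunger where it is left.
- plunger: Loose plunger standing upright in the bore, 132 mm long, 96 to 156 g: a steel shank 16 mm across and 90 mm long and above it a round orange grip 24 mm across and 42 mm high. Origin at the centre of the foot (lower end, inside the bore), z up along the plunger.
- grip (a point): Centre of the plunger's orange grip, on its axis, 111 mm above its foot (the grip reaches 21 mm up and down from here). Can be gripped from above at any yaw; at the start it lies 69 to 75 mm above the top face, with the stop touched 43 to 55 mm above it.
- foot (a point): Centre of the plunger's lower end, inside the bore, not visible.
- stop: Rigid stop screw at the bottom of the bore, hidden inside the damper and not visible; set to a different height every time (its top is 14 to 26 mm above the riser, 56 to 68 mm below the bore's mouth, 14 to 32 mm below the plunger's foot at the start). Origin at the centre of its top face.
- stop_top (a point): Centre of the stop's top face, on which the plunger's foot bottoms; it is felt as a sudden rise of force well above the drag of the seal.
- glue_bottle: Bystander: white glue bottle with a yellow band, 35 mm across, 98 mm high, upright. Origin at the centre of its underside.
- parts_bin: Bystander: open blue parts bin 60 x 85 x 28 mm. Origin at the centre of its underside.
- tape: Bystander: roll of black tape, 56 mm across, 19 mm high, lying flat. Origin at the centre of its underside.
- screwdriver: Bystander: small red screwdriver, 163 mm long, lying along its x. Origin at its underside.
- side_cutters: Bystander: side cutters with blue handles, 120 mm long, lying flat. Origin at its underside.
- case: Bystander: closed orange spectacle case, 71 x 164 x 43 mm. Origin at the centre of its underside.
- mug: Bystander: lidded white and green mug, 135 mm high. Origin at the centre of its underside.

How it is judged:
On the way:
1. the plunger is pushed down onto the stop (contact force between plunger and stop above 3 N and z of foot in the frame of stop_top below 0.0015 m), for 0.05 s.
At the end, for the whole second after the job is handed in: The plunger's foot is 25 to 35 mm above the stop, still in the bore (within 3 mm of its axis, leaning less than 0.06 rad), at rest (under 0.01 m/s), and the fingers still grip the plunger (over 2 N) (z of foot in the frame of stop_top between 0.025 and 0.035 m and horizontal distance between foot and bore_mouth below 0.003 m and angle between the z axis of plunger and the z axis of damper, either way round below 0.06 rad and contact force between the fingers and plunger above 2 N and linear speed of plunger below 0.01 m/s); the arm keeps its last pose, push and grip.
It fails at once if the plunger is prised against the bore (over 30 N) (contact force between plunger and damper above 30 N).
It fails at once if the plunger is pulled right out of the bore (z of foot in the frame of bore_mouth above -0.005 m).
It fails at once if another thing on the table is shifted by more than 20 mm (distance of any of glue_bottle, parts_bin, tape, screwdriver, side_cutters, case, mug from where it was at the start of the episode above 0.02 m).
It also fails if it takes over 35 s, if anything falls off the work surface, if the arm or the gripper's body presses on something with over 40 N, if the wrist force passes 120 N, or if a joint passes its speed limit or range.

## Robot

A 6-joint arm with a two-finger parallel gripper is mounted at the origin on a cart in front of the work surface, level with it; the furniture and walls round the work are solid. World frame = base frame: x ahead of the robot, y to its left, z up, the work surface at z = 0. Lengths are in m, angles in rad, forces in N, time in s.
With the tool pointing down it reaches from about 0.25 to 0.725 m from the base axis. Payload 4 kg.
Tool frame: the origin (TCP) lies midway between the tips of the shut fingers; the grasp point (between the pads) lies 19 mm behind it; z points along the fingers, y is the direction in which the jaws open and shut (so a half turn about z gives the same grasp; the last joint's range is limited). The gripper opens to 85 mm and grips with 20 to 120 N. Pads are 22 mm wide; open, the fingers measure 114 mm over their backs; the gripper's body (76 mm by 85 mm) begins 54 mm behind the grasp point. The pads swing forward as they close: fully open they stand 13 mm farther back than shut.
Start: joints at [0, 0.241, 0.005, 1.335, 0, 1.571], TCP at [0.5, -0, 0.231] pointing down, gripper open.
Joint ranges: [-2.72, 2.72], [-1.05, 1.87], [-1.09, 1.28], [-1.99, 2.15], [-1.42, 1.44], [-3.14, 3.14]. Speed limits (rad/s): [2.79, 2.79, 3.14, 3.14, 3.14, 3.14].

## Interface

Orientations are given as a 3x3 rotation matrix whose columns are the frame's x, y, z axes.
In Python, from workcell import manip gives the robot as it stands.
- The arm moves only by the tool arm_command, never from a script. Its arguments are lists of equal length, an entry for each row: "gripper": the finger opening in mm, from 0 to 85.4; "linear": the shift along the world's x, y, z in mm, a list of three; "dr": the turn, a rotation vector about the world's x, y, z in rad, a list of three. A call has 1 to 10 rows; each row is the pose to reach, as a shift and turn from the pose commanded when the call began; what a row does not reach only later rows make up. A row lasts 1/8 s, in which the tool goes at most 62.5 mm and 10.7 degrees, less where a joint would pass 70% of its speed; a pose out of reach is approached as far as the arm can. A call with a gripper value outside its range is refused whole. The fingers move at their own pace and stop on an object; the grip force is fixed at half the most. Time passes only in rows, so rows that repeat a pose let the fingers close. It gives the time, the measured TCP pose, the force and the opening at its end, in the units of the state.
- manip.state(): the state, without advancing time (a new reading comes with each control period).
- manip.get_image(name): name is "scene" or "side" or "wrist"; returns the picture (420x560x3 uint8, red, green, blue); there is no depth.
- manip.camera_model(name): a dict with "fx", "fy", "cx", "cy" (pixels), "position" and "orientation" of the camera in the world; the wrist camera has in their place "hand_eye" (4x4, takes a point from camera to tool coordinates, whose origin is the TCP and whose axes are the flange's). Camera axes: x right, y down, z forward; pixel columns grow to the right and rows downward; lengths in m; the calibration is good to about 2 mm. A picture is of the moment at which its call begins: read the wrist's pose just before it. camera_model takes no time and is no camera call.
- manip.close_job(): hands the job in, once; it reports no verdict.
Trained networks look in the newest picture that a camera, given by its name, has taken for a name from the list of things; names that differ only in an ending like _2 or _b are one class to them, and where a whole thing is asked for, a point or a joint stands for the part that bears it (a point fixed in the world has none). Each returns a list of dicts, best first, with "conf" (0 to 1); they miss things now and then, are a little off and sometimes report something else, mostly with a low value. They report only what shows in the picture. A call takes as long as a camera call.
- manip.silhouettes(label, camera): "mask" (420x560 bool, what is visible of it) and "bbox" ([left, top, right, bottom] in pixels, round what is visible of it).
- manip.pinpoint(label, camera): "location" ([row, column] in pixels: a listed point, or the origin of a listed thing).
The state is a dict: "t": time; "q": joint angles; "qd": joint speeds; "joint_efforts": joint torques, N m; "position": TCP position; "orientation": TCP orientation; "wrist_force": force on the tool from outside, world axes, zero at the start; "wrist_torque": the same for the moment, N m; "width": finger opening in m.
Only numpy, scipy, OpenCV 4.12 (cv2) and the standard library are available. Lean on these libraries where they do the work, as an engineer would, in place of code of your own. Each camera call takes 0.05 s, during which the arm holds its last target.

## Working session

There is one attempt and no reset: what is moved stays moved. The work goes in short steps, Python scripts to look and compute and a tool call to move; the robot and the scene stay as the last step left them, time stands still between calls to the robot, and variables do not carry over. Pictures are saved under pics/ and viewed, and the job is handed in when it is done.

Besides the shell and the picture viewer there is one more tool, called as name(argument=value, ...), one argument or row to a line, values as JSON. arm_command: Moves the arm, as the interface text tells. Its arguments: {"type":"object","properties":{"gripper":{"type":"array","items":{"type":"number"}},"linear":{"type":"array","items":{"type":"array","items":{"type":"number"}}},"dr":{"type":"array","items":{"type":"array","items":{"type":"number"}}}},"required":["gripper","linear","dr"]}

```bash
mkdir -p pics; ls; python3 - <<'E'
from workcell import manip
import cv2, numpy as np
s=manip.state(); print({k:np.round(v,4).tolist() for k,v in s.items()})
for c in ["scene","side","wrist"]:
    im=manip.get_image(c); cv2.imwrite(f"pics/{c}0.png",im[:,:,::-1])
    m=manip.camera_model(c); print(c,{k:np.round(v,4).tolist() for k,v in m.items()})
    for l in ["grip","bore_mouth","plunger"]:
        print(c,l,[(round(d["conf"],2),np.round(d["location"],1).tolist()) for d in manip.pinpoint(l,c)[:3]])
E
ls pics
```

```text
pics
{'t': 0.0, 'q': [-0.0, 0.2414, 0.0037, 1.3352, -0.0, 1.5708], 'qd': [0.0015, 0.0008, 0.0017, -0.0007, 0.0002, -0.0007], 'joint_efforts': [0.0006, -37.2316, 25.2407, 0.0168, 0.0, 0.0], 'position': [0.4994, -0.0, 0.2304], 'orientation': [[0.0, 1.0, -0.0021], [1.0, -0.0, -0.0], [-0.0, -0.0021, -1.0]], 'wrist_force': [-0.2974, 0.2039, -0.0285], 'wrist_torque': [0.0224, 0.0291, -0.0235], 'width': 0.0854}
scene {'fx': 379.6736, 'fy': 379.6736, 'cx': 277.1459, 'cy': 211.5906, 'position': [0.232, -0.6198, 0.8638], 'orientation': [[0.8992, -0.3223, 0.2958], [-0.4374, -0.6601, 0.6106], [-0.0015, -0.6785, -0.7346]]}
scene grip [(0.59, [173.1, 241.9])]
scene bore_mouth [(0.83, [192.7, 242.9]), (0.47, [249.4, 276.6])]
scene plunger [(0.69, [292.4, 275.1]), (0.62, [201.0, 247.9])]
side {'fx': 528.1987, 'fy': 528.1987, 'cx': 276.6537, 'cy': 211.2952, 'position': [0.4804, -0.9938, 0.8285], 'orientation': [[0.9993, -0.0107, 0.0349], [-0.0349, -0.5615, 0.8267], [0.0107, -0.8274, -0.5615]]}
side grip [(0.76, [162.6, 252.3]), (0.48, [217.3, 252.5])]
side bore_mouth [(0.9, [190.7, 249.4])]
side plunger []
wrist {'fx': 341.839, 'fy': 341.839, 'cx': 280.0097, 'cy': 201.6092, 'hand_eye': [[0.0006, -0.9617, -0.274, 0.069], [1.0, 0.0007, -0.0003, -0.0], [0.0005, -0.274, 0.9617, -0.143], [0.0, 0.0, 0.0, 1.0]]}
wrist grip [(0.76, [143.9, 184.6])]
wrist bore_mouth [(0.62, [147.8, 184.0]), (0.6, [129.4, 217.2])]
wrist plunger [(0.69, [126.7, 230.4])]
scene0.png
side0.png
wrist0.png
```

View pics/scene0.png

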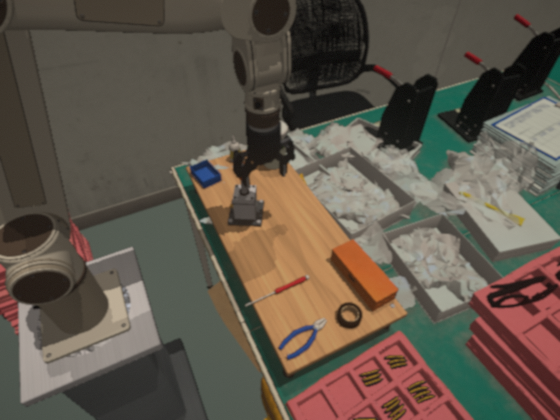

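View pics/side0.png

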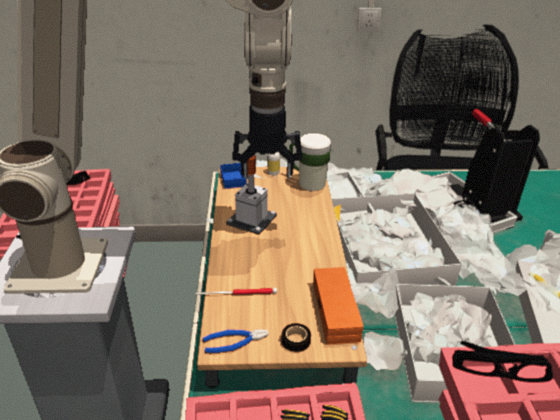

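View pics/wrist0.png

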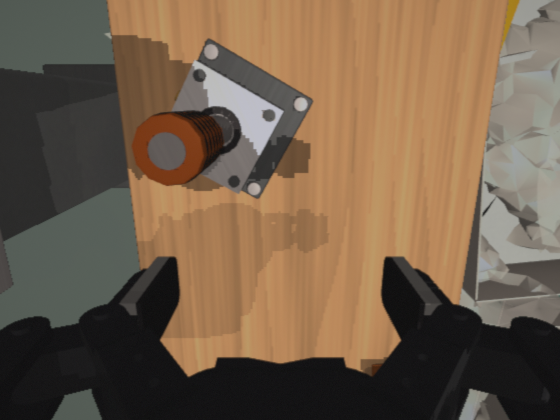

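The plunger's orange grip is at about (row 150, col 165) in the wrist view, and the bore ring at about (130, 220). The damper stands near the left, far end of the board, with the bin, glue bottle and mug beyond it. Next I triangulate.

```bash
cat > h.py <<'E'
from workcell import manip
import numpy as np, cv2
def cam(c,s=None):
    m=manip.camera_model(c)
    K=(m["fx"],m["fy"],m["cx"],m["cy"])
    if c=="wrist":
        s=s or manip.state(); R=np.array(s["orientation"]);p=np.array(s["position"]);H=np.array(m["hand_eye"])
        return K,R@H[:3,:3],p+R@H[:3,3]
    return K,np.array(m["orientation"]),np.array(m["position"])
def ray(c,rc,s=None):
    K,R,p=cam(c,s); d=R@np.array([(rc[1]-K[2])/K[0],(rc[0]-K[3])/K[1],1]); return p,d/np.linalg.norm(d)
def at_z(c,rc,z,s=None):
    p,d=ray(c,rc,s); return p+d*(z-p[2])/d[2]
def proj(c,X,s=None):
    K,R,p=cam(c,s); v=R.T@(np.array(X)-p); return [round(K[3]+K[1]*v[1]/v[2],1),round(K[2]+K[0]*v[0]/v[2],1)]
def tri(rs):
    A=np.zeros((3,3));b=np.zeros(3)
    for p,d in rs:
        P=np.eye(3)-np.outer(d,d);A+=P;b+=P@p
    return np.linalg.solve(A,b)
E
python3 - <<'E'
from h import *
B={"scene":(192.7,242.9),"side":(190.7,249.4)}
for c in B: print(c,at_z(c,B[c],.172))
print("wrist ring",at_z("wrist",(130,220),.175), "w nn",at_z("wrist",(129.4,217.2),.172))
G={"scene":(173.1,241.9),"side":(162.6,252.3),"wrist":(143.9,184.6)}
for c in G: print(c,at_z(c,G[c],.244))
print("tri",tri([ray(c,G[c]) for c in G]), tri([ray(c,B[c]) for c in B]))
print("top",at_z("wrist",(150,166),.265))
for l in ["mug","glue_bottle","parts_bin","tape","side_cutters","screwdriver","case"]:
    for c in ["scene","side"]:
        r=manip.pinpoint(l,c)
        print(l,c,[(round(d["conf"],2),at_z(c,d["location"],.09).round(3)) for d in r[:1]])
im=manip.get_image("wrist"); cv2.imwrite("pics/w1.png",cv2.resize(im[20:220,100:350,::-1],(750,600),interpolation=cv2.INTER_CUBIC))
im=manip.get_image("side"); cv2.imwrite("pics/s1.png",cv2.resize(im[130:250,190:350,::-1],(800,600),interpolation=cv2.INTER_CUBIC))
E
```

```text
scene [0.45979051 0.05442456 0.172     ]
side [0.4602007  0.06001135 0.172     ]
wrist ring [0.46559748 0.05480147 0.175     ] w nn [0.46347056 0.05492854 0.172     ]
scene [0.46010513 0.04884443 0.244     ]
side [0.46807272 0.06529151 0.244     ]
wrist [0.46387548 0.05455058 0.244     ]
tri [0.46450151 0.05437037 0.24502347] [0.459501   0.05153083 0.17622437]
top [0.46362189 0.05494635 0.265     ]
mug scene []
mug side [(0.96, array([0.605, 0.247, 0.09 ]))]
glue_bottle scene [(0.49, array([0.528, 0.296, 0.09 ]))]
glue_bottle side [(0.77, array([0.523, 0.269, 0.09 ]))]
parts_bin scene [(0.85, array([0.417, 0.257, 0.09 ]))]
parts_bin side [(0.69, array([0.418, 0.239, 0.09 ]))]
tape scene [(0.94, array([ 0.545, -0.332,  0.09 ]))]
tape side [(0.75, array([ 0.55 , -0.328,  0.09 ]))]
side_cutters scene [(0.93, array([ 0.433, -0.324,  0.09 ]))]
side_cutters side [(0.75, array([ 0.438, -0.332,  0.09 ]))]
screwdriver scene [(0.58, array([ 0.429, -0.201,  0.09 ]))]
screwdriver side [(0.62, array([ 0.438, -0.209,  0.09 ]))]
case scene [(0.86, array([ 0.634, -0.262,  0.09 ]))]
case side [(0.88, array([ 0.63 , -0.244,  0.09 ]))]
```

View pics/w1.png

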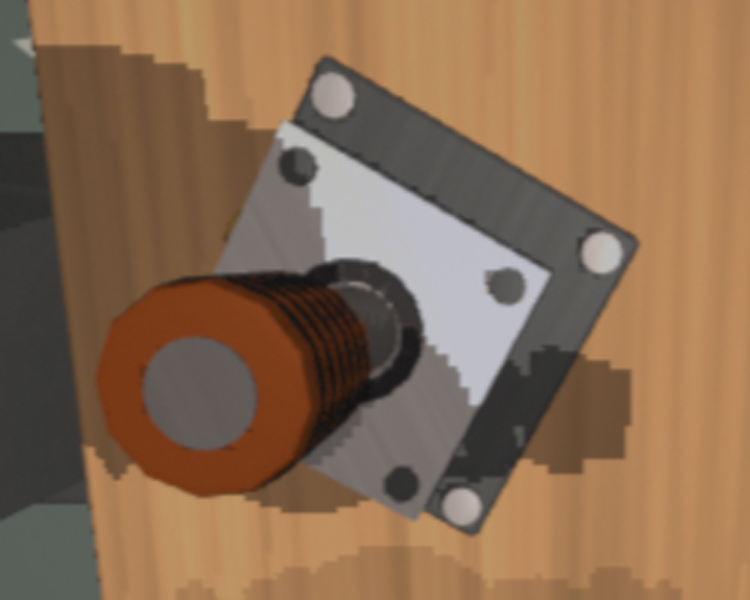

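View pics/s1.png

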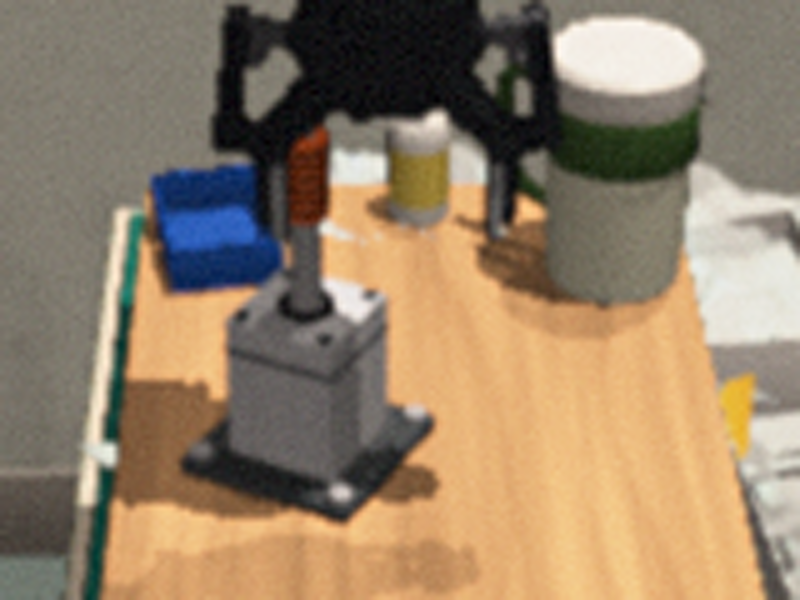

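The plunger axis is at about (0.464, 0.0545), with its top at roughly 0.265. I rise first, move over it, then recheck with the wrist camera.

arm_command(
  gripper=[85,85,85,85,85,85,85],
  linear=[
    [0,0,40],
    [0,0,80],
    [-12,18,80],
    [-24,36,80],
    [-36,54,80],
    [-36,54,80],
    [-36,54,80],
  ],
  dr=[
    [0,0,0],
    [0,0,0],
    [0,0,0],
    [0,0,0],
    [0,0,0],
    [0,0,0],
    [0,0,0],
  ],
)

```text
t: 2.28
position: [0.4638, 0.054, 0.3109]
orientation: [[-0.0, 1.0, -0.0], [1.0, 0.0, -0.0], [-0.0, -0.0, -1.0]]
wrist_force: [0.9, -0.2, -0.0]
width: 0.0852
```

```bash
python3 - <<'E'
from h import *
s=manip.state(); print(s["t"],s["position"],s["wrist_force"])
im=manip.get_image("wrist"); cv2.imwrite("pics/w2.png",im[:,:,::-1])
for l in ["grip","bore_mouth"]:
    print(l,[(round(d["conf"],2),np.round(d["location"],1).tolist()) for d in manip.pinpoint(l,"wrist")[:2]])
for d in manip.silhouettes("plunger","wrist")[:2]: 
    print(d["conf"],d["bbox"])
print(proj("wrist",[.464,.0545,.265],s),proj("wrist",[.464,.0545,.172],s))
E
```

```text
2.275 [0.46384708 0.05399052 0.31085383] [ 0.87795386 -0.15186242 -0.00606949]
grip [(0.96, [216.8, 281.8])]
bore_mouth []
0.93 [263.0, 179.2, 299.9, 243.1]
[np.float64(225.7), np.float64(280.4)] [np.float64(188.2), np.float64(280.4)]
```

View pics/w2.png

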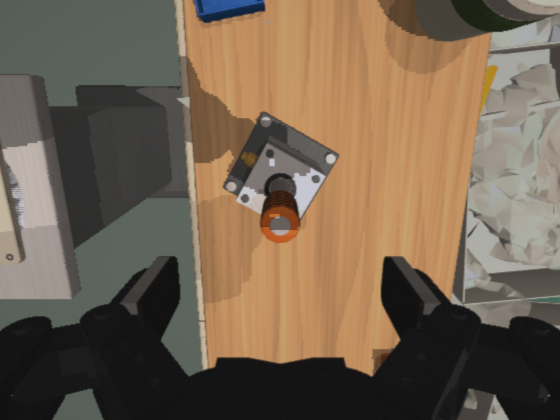

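The plunger is centred between the fingers, at col ~281 against a finger midline of 280.5, with its top at row ~226. I descend straight.

arm_command(
  gripper=[85,85,85,85,85,85,85],
  linear=[
    [0.5,0.5,-20],
    [0.5,0.5,-40],
    [0.5,0.5,-55],
    [0.5,0.5,-70],
    [0.5,0.5,-84],
    [0.5,0.5,-84],
    [0.5,0.5,-84],
  ],
  dr=[
    [0,0,0],
    [0,0,0],
    [0,0,0],
    [0,0,0],
    [0,0,0],
    [0,0,0],
    [0,0,0],
  ],
)

```text
t: 3.35
position: [0.4648, 0.0544, 0.2277]
orientation: [[0.0, 1.0, 0.001], [1.0, -0.0, 0.0], [0.0, 0.001, -1.0]]
wrist_force: [-0.9, 0.4, 0.7]
width: 0.0852
```

```bash
python3 - <<'E'
from h import *
s=manip.state(); print(s["t"],s["position"],s["wrist_force"])
im=manip.get_image("wrist"); cv2.imwrite("pics/w3.png",im[:,:,::-1])
for d in manip.silhouettes("plunger","wrist")[:2]: 
    print(d["conf"],d["bbox"])
print(proj("wrist",[.464,.0545,.265],s),proj("wrist",[.464,.0545,.172],s))
E
```

```text
3.35 [0.46484822 0.05444235 0.22770866] [-0.8813284   0.39901668  0.73214883]
0.57 [249.2, 207.2, 309.9, 332.8]
[np.float64(307.6), np.float64(277.8)] [np.float64(221.0), np.float64(278.7)]
```

View pics/w3.png

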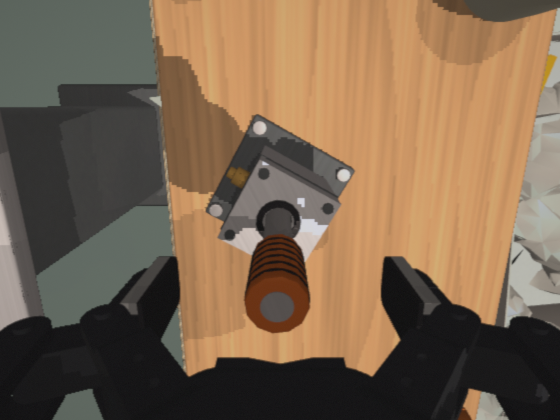

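The plunger is now at col ~277.5 against the 280.5 midline, so I'm about 1 mm too far in +x. I correct that while closing to just clear of the grip.

arm_command(
  gripper=[60,40,32,32,32],
  linear=[
    [-0.7,0,0],
    [-0.7,0,0],
    [-0.7,0,0],
    [-0.7,0,0],
    [-0.7,0,0],
  ],
  dr=[
    [0,0,0],
    [0,0,0],
    [0,0,0],
    [0,0,0],
    [0,0,0],
  ],
)

```text
t: 4.08
position: [0.4638, 0.0545, 0.2273]
orientation: [[-0.0, 1.0, 0.0], [1.0, 0.0, 0.0], [0.0, 0.0, -1.0]]
wrist_force: [2.1, -0.0, -0.1]
width: 0.0321
```

```bash
python3 - <<'E'
from h import *
s=manip.state(); print(s["t"],s["position"],s["wrist_force"])
im=manip.get_image("wrist"); cv2.imwrite("pics/w4.png",cv2.resize(im[180:380,150:410,::-1],(780,600),interpolation=cv2.INTER_CUBIC))
E
```

```text
4.075 [0.46381247 0.05451527 0.2272971 ] [ 2.10802672 -0.01833364 -0.06483372]
```

View pics/w4.png

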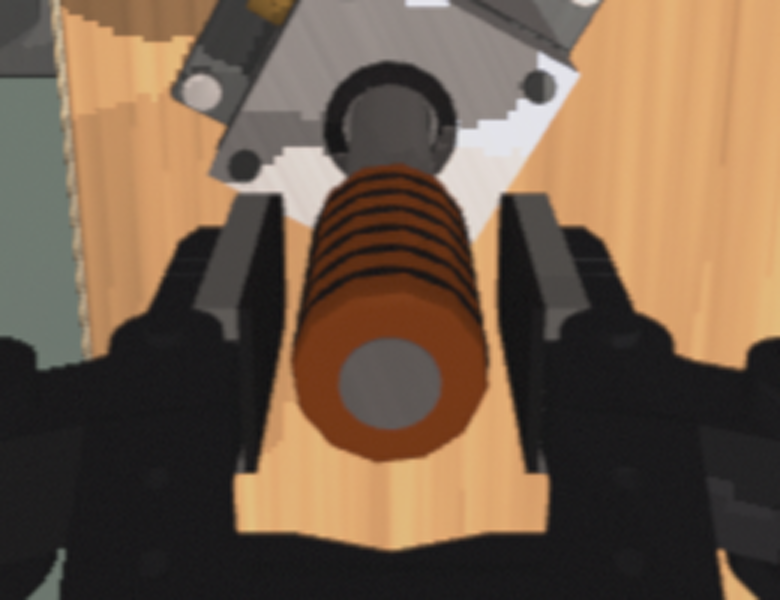

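The grip is centred between the pads (391 against 391.5 in the zoomed view). I close on it.

arm_command(
  gripper=[28,26,24,15,10,10],
  linear=[
    [0,0,0],
    [0,0,0],
    [0,0,0],
    [0,0,0],
    [0,0,0],
    [0,0,0],
  ],
  dr=[
    [0,0,0],
    [0,0,0],
    [0,0,0],
    [0,0,0],
    [0,0,0],
    [0,0,0],
  ],
)

```text
t: 4.88
position: [0.4638, 0.0545, 0.2273]
orientation: [[-0.0, 1.0, -0.0], [1.0, 0.0, -0.0], [-0.0, -0.0, -1.0]]
wrist_force: [0.4, 0.3, 0.7]
width: 0.0228
```

```bash
cat > st.py <<'E'
from h import *
s=manip.state(); print(round(s["t"],3),*[np.round(s[k],4) for k in ["position","wrist_force","wrist_torque","width"]])
E
python3 st.py
```

```text
4.875 [0.4638 0.0545 0.2273] [0.4152 0.2702 0.661 ] [ 0.0077  0.0526 -0.0257] 0.0228
```

Gripped at 22.8 mm with negligible side force. Now I push down, gently.

arm_command(
  gripper=[10,10,10,10,10,10],
  linear=[
    [0,0,-2],
    [0,0,-4],
    [0,0,-6],
    [0,0,-8],
    [0,0,-10],
    [0,0,-12],
  ],
  dr=[
    [0,0,0],
    [0,0,0],
    [0,0,0],
    [0,0,0],
    [0,0,0],
    [0,0,0],
  ],
)

```text
t: 5.62
position: [0.4639, 0.0545, 0.2152]
orientation: [[-0.0, 1.0, 0.0], [1.0, 0.0, -0.0], [-0.0, 0.0, -1.0]]
wrist_force: [0.3, -0.2, 3.0]
width: 0.0229
```

```bash
python3 st.py
```

```text
5.625 [0.4639 0.0545 0.2152] [ 0.2893 -0.1623  2.9533] [-0.0202  0.0098  0.0472] 0.0229
```

arm_command(
  gripper=[10,10,10],
  linear=[
    [0,0,-1],
    [0,0,-2],
    [0,0,-3],
  ],
  dr=[
    [0,0,0],
    [0,0,0],
    [0,0,0],
  ],
)

```text
t: 6.0
position: [0.4638, 0.0545, 0.2123]
orientation: [[-0.0, 1.0, -0.0], [1.0, 0.0, 0.0], [0.0, -0.0, -1.0]]
wrist_force: [-1.1, 0.0, 2.4]
width: 0.0226
```

arm_command(
  gripper=[10,10,10],
  linear=[
    [0,0,-1],
    [0,0,-2],
    [0,0,-3],
  ],
  dr=[
    [0,0,0],
    [0,0,0],
    [0,0,0],
  ],
)

```text
t: 6.38
position: [0.4639, 0.0545, 0.2098]
orientation: [[-0.0, 1.0, 0.0], [1.0, 0.0, 0.0], [0.0, 0.0, -1.0]]
wrist_force: [-2.3, 0.1, 9.7]
width: 0.0227
```

The force rose from 2.4 to 9.7 N and the tool lags its command by 0.5 mm, so this is probably the stop. A little more will confirm it.

arm_command(
  gripper=[10,10],
  linear=[
    [0,0,-0.5],
    [0,0,-0.5],
  ],
  dr=[
    [0,0,0],
    [0,0,0],
  ],
)

```text
t: 6.62
position: [0.4638, 0.0545, 0.2098]
orientation: [[0.0, 1.0, 0.001], [1.0, -0.0, 0.0], [0.0, 0.001, -1.0]]
wrist_force: [-1.6, -0.2, 8.4]
width: 0.0224
```

```bash
python3 st.py
```

```text
6.625 [0.4638 0.0545 0.2098] [-1.6314 -0.164   8.4193] [-0.026   0.5282  0.0477] 0.0224
```

arm_command(
  gripper=[10,10,10],
  linear=[
    [0,0,-0.5],
    [0,0,-1],
    [0,0,-1],
  ],
  dr=[
    [0,0,0],
    [0,0,0],
    [0,0,0],
  ],
)

```text
t: 7.0
position: [0.4639, 0.0546, 0.2097]
orientation: [[-0.0, 1.0, 0.002], [1.0, 0.0, 0.0], [0.0, 0.002, -1.0]]
wrist_force: [-2.6, -0.7, 13.2]
width: 0.0224
```

```bash
python3 st.py
```

```text
7.0 [0.4639 0.0546 0.2097] [-2.5639 -0.7205 13.157 ] [-0.0787  0.9828 -0.0548] 0.0224
```

The plunger is firmly bottomed: the force is 13 N and z stays at 0.2097. Now I draw it straight up towards TCP z = 0.2397. The command is about 1.9 mm below the measured height, so that is added.

arm_command(
  gripper=[10,10,10,10,10,10,10,10,10,10],
  linear=[
    [0,0,1],
    [0,0,2],
    [0,0,4],
    [0,0,6],
    [0,0,8],
    [0,0,10],
    [0,0,12],
    [0,0,14],
    [0,0,16],
    [0,0,16],
  ],
  dr=[
    [0,0,0],
    [0,0,0],
    [0,0,0],
    [0,0,0],
    [0,0,0],
    [0,0,0],
    [0,0,0],
    [0,0,0],
    [0,0,0],
    [0,0,0],
  ],
)

```text
t: 8.25
position: [0.4637, 0.0545, 0.2241]
orientation: [[-0.0, 1.0, 0.0], [1.0, 0.0, 0.0], [0.0, 0.0, -1.0]]
wrist_force: [-1.5, 0.5, -3.0]
width: 0.0225
```

```bash
python3 st.py
```

```text
8.25 [0.4637 0.0545 0.2241] [-1.5146  0.5213 -3.0179] [-0.0886  0.2794  0.0252] 0.0225
```

arm_command(
  gripper=[10,10,10,10,10,10,10,10,10,10],
  linear=[
    [0,0,2],
    [0,0,4],
    [0,0,6],
    [0,0,8],
    [0,0,10],
    [0,0,12],
    [0,0,14],
    [0,0,15.6],
    [0,0,15.6],
    [0,0,15.6],
  ],
  dr=[
    [0,0,0],
    [0,0,0],
    [0,0,0],
    [0,0,0],
    [0,0,0],
    [0,0,0],
    [0,0,0],
    [0,0,0],
    [0,0,0],
    [0,0,0],
  ],
)

```text
t: 9.5
position: [0.4638, 0.0545, 0.2397]
orientation: [[0.0, 1.0, 0.0], [1.0, -0.0, 0.0], [0.0, 0.0, -1.0]]
wrist_force: [-0.3, 0.3, -2.5]
width: 0.0229
```

```bash
python3 st.py; python3 - <<'E'
from h import *
im=manip.get_image("wrist"); cv2.imwrite("pics/w5.png",cv2.resize(im[180:380,150:410,::-1],(780,600),interpolation=cv2.INTER_CUBIC))
im=manip.get_image("side"); cv2.imwrite("pics/s5.png",cv2.resize(im[130:250,190:350,::-1],(800,600),interpolation=cv2.INTER_CUBIC))
E
```

```text
9.5 [0.4638 0.0545 0.2397] [-0.2501  0.3409 -2.4815] [-0.0567  0.2814  0.0215] 0.0229
```

View pics/w5.png

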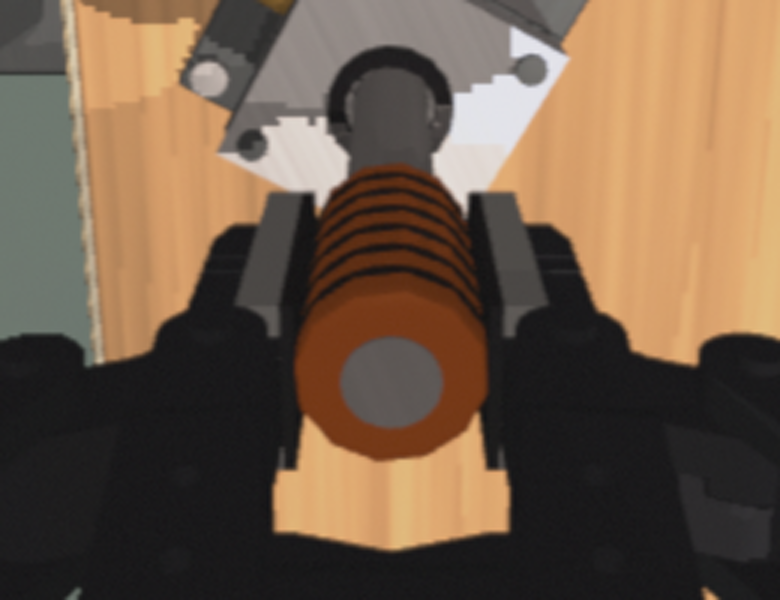

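View pics/s5.png

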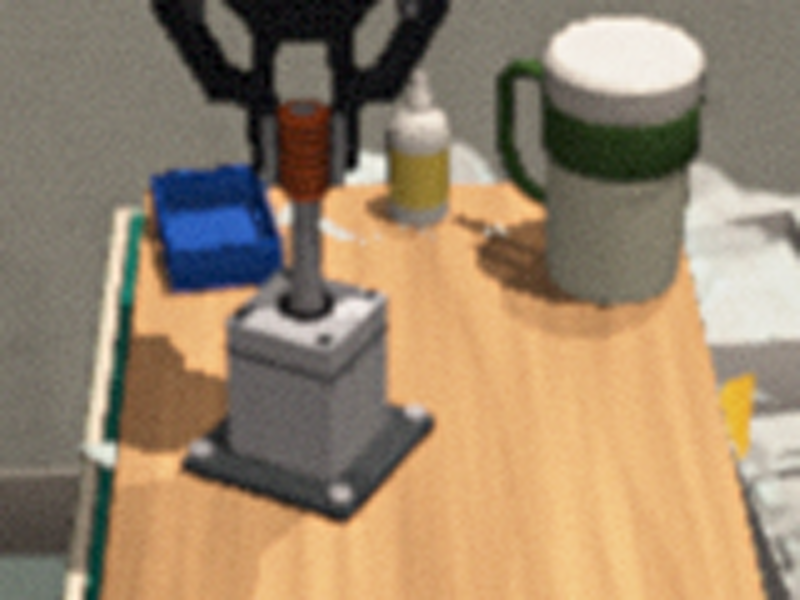

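The plunger sits in the fingers exactly as when first gripped (top disc at (391, 383) in the zoom, both before and after), so nothing slipped. It is upright in the ring, and the bin, bottle and mug are unmoved. The rise is 0.2397 − 0.2097 = 30.0 mm, so I hand in.

```bash
python3 st.py; python3 -c "
from workcell import manip
print(manip.close_job())"
```

```text
9.6 [0.4639 0.0545 0.2397] [-0.3601  0.4227 -1.9009] [ 0.0041  0.2979 -0.0237] 0.0228
the job is handed in; nothing more can be done
None
```

The plunger was pushed onto the stop, drawn straight up 30 mm, and handed in at 9.6 s, still gripped and held steady at that height. The system reports no verdict.

- **Bottoming:** I gripped the orange grip centred and pushed down. The tool stopped at z = 0.2097 m, and the push force rose from about 2.5–3 N of seal drag to 13 N without further travel.
- **Draw-up:** It rose straight up to z = 0.2397 m, which is 30.0 mm above the bottomed height. Side forces stayed under 3 N in every reading.
- **Last checks:** The finger opening was 22.8 mm and the tool height unchanged between the last readings. The plunger looked upright in the bore and had not slipped in the fingers.
- **Other things:** The bin, glue bottle and mug were where they had been in the last picture. The tape, screwdriver, cutters and case were not pictured again; the arm never went near them.

The fingers closed to about 22.8 mm on a grip listed as 24 mm across. I put that down to pad give or the faceted grip. No check failed or disagreed otherwise.

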